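# Fit the ring head to a touch-start mixer and hold a flask down in it

## Robot

A 7-joint arm with a two-finger parallel gripper is mounted at the origin on a cart in front of the work surface, level with it; the furniture and walls round the work are solid. World frame = base frame: x ahead of the robot, y to its left, z up, the work surface at z = 0. Lengths are in m, angles in rad, forces in N, time in s.
With the tool pointing down it reaches from about 0.425 to 0.975 m from the base axis. Payload 16.7 kg.
Tool frame: the origin (TCP) lies at the very end of the fingers, on their centre line; the grasp point (between the pads) lies 19 mm behind it; z points along the fingers, y is the direction in which the jaws open and shut (so a half turn about z gives the same grasp; the last joint's range is limited). The gripper opens to 85 mm and grips with 20 to 120 N. Pads are 22 mm wide; open, the fingers measure 114 mm over their backs; the gripper's body (76 mm by 85 mm) begins 54 mm behind the grasp point. The pads swing forward as they close: fully open they stand 13 mm farther back than shut.
Start: joints at [1.063, 0.426, 0.074, 1.606, -0.034, 1.111, -0.067], TCP at [0.236, -0.632, 0.193] pointing down, gripper open.
Joint ranges: [-2.85, 2.85], [-0.5, 2.14], [-1.23, 1.37], [0.21, 2.46], [-1.02, 4.16], [0.16, 2.05], [-2.73, 2.73]. Speed limits (rad/s): [1.89, 1.89, 2.39, 2.39, 3.01, 3.01, 3.01].

## Interface

Orientations are given as a unit quaternion [x, y, z, w].
In Python, from cell import env gives the robot as it stands.
- The arm moves only by the tool play_rows, never from a script. Its argument "increments" is one flat list of numbers, 7 for each row, row after row: the shift along the tool's x, y, z in cm, then the turn, a rotation vector about the tool's x, y, z in degrees, then the closure, from -1 (fully open) to 1 (shut), so that 0 is half open. A call has 1 to 5 rows; each row shifts and turns the pose as measured when the row begins, along the tool's axes as they then stand; what a row does not reach is not made up. A row lasts 1/10 s, in which the tool goes at most 50 mm and 8.59 degrees, less where a joint would pass 70% of its speed; a pose out of reach is approached as far as the arm can. A call is refused whole if a number of a shift passes 5 or a number of a turn 8.59, either way. A call with a gripper value outside its range is refused whole. The fingers move at their own pace and stop on an object; "grip_force" is the grip in N (left out, the last holds). Time passes only in rows, so rows that do not move let the fingers close. It gives the time, the measured TCP pose, the force and the opening at its end, in the units of the state.
- env.read_state(): the state, without advancing time (a new reading comes with each control period).
- env.snapshot(name): name is "side" or "top"; returns the picture (384x512x3 uint8, red, green, blue); there is no depth.
- env.camera_model(name): a dict with "fx", "fy", "cx", "cy" (pixels), "R" (3x3) and "t" (3): a world point X has camera coordinates R X + t. Camera axes: x right, y down, z forward; pixel columns grow to the right and rows downward; lengths in m; the calibration is good to about 2 mm. A picture is of the moment at which its call begins. camera_model takes no time and is no camera call.
- env.finish_job(): hands the job in, once; it reports no verdict.
The state is a dict: "time_s": time; "q": joint angles; "dq": joint speeds; "joint_efforts": joint torques, N m; "ee_pos": TCP position; "eef_rot": TCP orientation; "force": force on the tool from outside, world axes, zero at the start; "moment": the same for the moment, N m; "gripper_width": finger opening in m.
Only numpy, scipy, OpenCV 4.12 (cv2) and the standard library are available. Lean on these libraries where they do the work, as an engineer would, in place of code of your own. Each camera call takes 0.05 s, during which the arm holds its last target. There are 200 camera calls.

## Task

The control flask has to be mixed on the touch-start vortex mixer. Fit the ring head (the black ring with two blue finger grips, not the flat pad) onto the mixer's square drive until it sits fully home on the steel flange, then lift the stoppered amber flask out of its cork ring, set it upright with its ball in the ring and press it straight down until the sprung drive is fully down. Finish while still holding the flask pressed down like this, without touching the head or the mixer yourself; keep the flask upright throughout and leave the pad head, wash bottle and low tube rack where they are.

Things in the scene. Friction and masses are not known exactly. Their poses are not given: they have to be found in the camera images.
- mixer: Touch-start vortex mixer, white box 112 (x) x 104 (y) x 66 mm high on a grey base, speed dial and switch on its front (-x) side; fixed to the table. Origin: centre of its underside, z up. In the middle of its top a black collar (37 mm wide, to z 71.5 mm) with a vertical sprung steel drive coming out of it.
- drive_seat (a point): Middle of the upper face of the drive's round steel flange (34 mm across), where a head's underside rests when fully home; 86 mm above the mixer's underside while up; moves with the drive. On it stands the square stub, 14 x 14 mm, 17 mm tall, its top 8 mm tapering to 8 x 8 mm, sides parallel to this point's x and y (= the mixer's).
- drive (a joint): How far the sprung drive is pressed down, in m: 0 up, 0.008 fully down against its stop. It starts to give at about 4 N of push and takes about 10 N to reach the stop (weight of head and flask included, about 2 N); springs back when released. It does not turn.
- ring_head: Loose ring head, 90 g, standing on the table. Aluminium hub 34 x 34 mm, z 0 to 18 mm; through it a 16 mm square bore, sides along x and y (fits the drive in any quarter turn). On it a black ring, 48 mm outside, 36 mm inside, to z 32 mm. Blue flat finger grips 24 mm wide at +y and -y, z 12 to 32 mm, 52 mm over their outer faces: grip there, closing along y. Origin: centre of underside.
- ring_seat (a point): Centre of the ring head's ring at its upper rim, 32 mm above the head's underside. A seated flask's ball centre stands about 16 mm above it, its neck grip point about 66 mm above it.
- pad_head: Spare flat-pad head, 110 g: same square hub with a black rubber-topped disc 68 mm across, 28 mm high in all. Not to be used. Origin: centre of its underside.
- flask: Loose stoppered flask of amber glass, about 110 g, mass low in the ball: round ball 48 mm in diameter, straight round neck 20 mm in diameter from 47 to 88 mm, lip 24 mm, white stopper 25 mm to the top at 105 mm. Origin: lowest point of the ball, z along the neck. Stands upright in the cork ring with its lowest point about 18 mm above the table.
- flask_ball (a point): Centre of the flask's ball, 24 mm above its lowest point.
- flask_neck (a point): Point on the neck's axis where to grip it, 74 mm above the flask's lowest point (50 mm above the ball's centre).
- cork_ring: Loose cork ring in which the flask stands, 76 mm outside, 34 mm inside diameter, 25 mm high. Origin: centre of its underside.
- wash_bottle: Square white plastic bottle with grey cap, 60 x 60 x 128 mm; bystander. Origin: centre of its underside.
- low_rack: Low white tube rack, 76 (x) x 174 (y) x 45 mm, empty; bystander. Origin: centre of its underside.

How it is judged:
On the way:
1. the ring head is fully home on the square drive (horizontal distance between ring_head and drive_seat below 0.003 m and z of ring_head in the frame of drive_seat between -0.003 and 0.0025 m and angle between the z axis of ring_head and the z axis of drive_seat, either way round below 0.08 rad and angle between ring_head's own z axis and vertical below 0.1 rad), for 0.3 s.
At the end, for the whole second after the job is handed in: Head home on the drive (3 mm sideways, 2.5 mm in height); flask ball in its ring (centres 4 mm sideways, 12 to 19 mm above the rim), upright within 0.15 rad, at rest, pressing over 4 N; drive down over 6 of 8 mm; fingers still on the flask, arm touching neither head nor mixer (value of joint drive above 0.006 m and horizontal distance between ring_head and drive_seat below 0.003 m and z of ring_head in the frame of drive_seat between -0.003 and 0.0025 m and angle between ring_head's own z axis and vertical below 0.1 rad and horizontal distance between flask_ball and ring_seat below 0.004 m and z of flask_ball in the frame of ring_seat between 0.012 and 0.019 m and angle between flask's own z axis and vertical below 0.15 rad and linear speed of flask below 0.02 m/s and contact force between flask and ring_head above 4 N and contact force between the fingers and flask above 2 N and contact force between the arm and ring_head below 0.5 N and contact force between the arm and mixer below 0.5 N); the arm keeps its last pose, push and grip.
It fails at once if the flask is tipped by more than 40 degrees (angle between flask's own z axis and vertical above 0.7 rad).
It fails at once if the pad head is moved by more than 3 cm (distance of pad_head from where it was at the start of the episode above 0.03 m).
It fails at once if the wash bottle is moved by more than 3 cm or knocked over (distance of wash_bottle from where it was at the start of the episode above 0.03 m or angle between wash_bottle's own z axis and vertical above 0.5 rad).
It fails at once if the low tube rack is moved by more than 3 cm (distance of low_rack from where it was at the start of the episode above 0.03 m).
It also fails if it takes over 58 s, if anything falls off the work surface, if the arm or the gripper's body presses on something with over 40 N, if the wrist force passes 120 N, or if a joint passes its speed limit or range.

## Working session

There is one attempt and no reset: what is moved stays moved. The work goes in short steps, Python scripts to look and compute and a tool call to move; the robot and the scene stay as the last step left them, time stands still between calls to the robot, and variables do not carry over. Pictures are saved under pics/ and viewed, about 8 in all and at most 12, crops included, and the job is handed in when it is done.

Besides the shell and the picture viewer there is one more tool, called after "Emit:" by a JSON object that holds its "fn" and its "kwargs", one argument or row to a line. play_rows: Moves the arm, as the interface text tells. Its arguments: {"type":"object","properties":{"increments":{"type":"array"},"grip_force":{"type":"number"}},"required":["increments"]}

```bash
ls; mkdir -p pics; python3 - <<'E'
from cell import env
import cv2, numpy as np
for n in("side","top"):
    im=env.snapshot(n); cv2.imwrite(f"pics/{n}0.png",im[:,:,::-1])
    c=env.camera_model(n); print(n,{k:np.round(v,4).tolist() for k,v in c.items()})
s=env.read_state(); print(s)
a=cv2.imread("pics/side0.png");b=cv2.imread("pics/top0.png")
E
```

```text
pics
side {'fx': 458.9946, 'fy': 458.9946, 'cx': 253.9184, 'cy': 185.9977, 'R': [[0.9727, -0.2311, -0.0191], [-0.1585, -0.6027, -0.782], [0.1692, 0.7638, -0.6229]], 't': [-0.6101, 0.1215, 1.2235]}
top {'fx': 497.1539, 'fy': 497.1539, 'cx': 262.0426, 'cy': 188.8041, 'R': [[-0.0002, -0.9998, -0.0201], [-0.9982, 0.0014, -0.0602], [0.0603, 0.02, -0.998]], 't': [-0.0395, 0.6041, 1.7521]}
{'time_s': 0.1, 'q': array([ 1.06352369,  0.42665856,  0.07391227,  1.60655346, -0.03409849,
        1.11081692, -0.0671325 ]), 'dq': array([ 8.88344850e-04, -2.15166034e-03,  1.86154463e-05,  1.42217900e-03,
        6.30802867e-04, -7.13808191e-04, -7.07165835e-04]), 'joint_efforts': array([ 1.07160598e-02, -9.51531601e+01,  3.77330169e+00, -4.64401174e+01,
        1.97376375e-02,  6.47304390e-03, -1.72886917e-05]), 'ee_pos': array([ 0.23616457, -0.63188635,  0.19238509]), 'eef_rot': array([ 9.84052769e-01,  1.77875807e-01, -1.57000089e-04, -5.66334104e-04]), 'force': array([-0.70677426,  0.04024676, -0.30214412]), 'moment': array([-0.05923948, -0.051298  ,  0.00044158]), 'gripper_width': 0.08533055918213905}
```

View pics/side0.png

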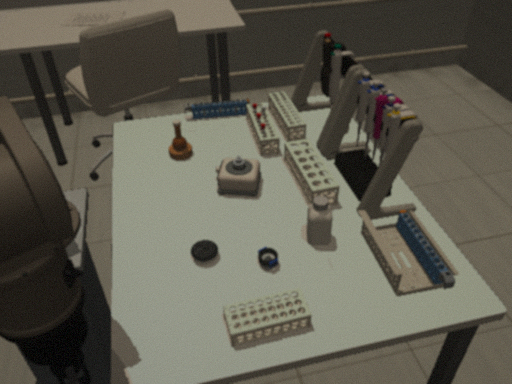

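View pics/top0.png

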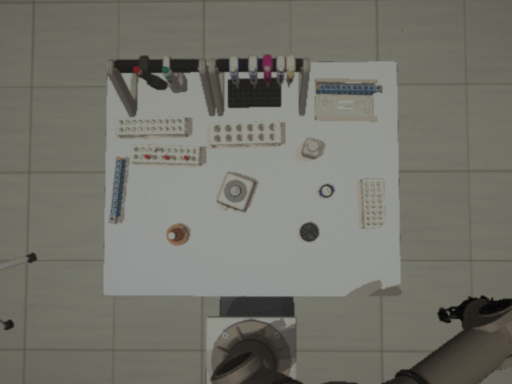

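The side view shows the ring head at (268,258), pad (204,250), mixer (238,172) and flask (180,145). In the top view the ring is at (326,190), mixer (236,191) and flask (177,234). I'll enlarge these next.

```bash
cat > h.py <<'E'
import numpy as np, cv2
from cell import env
def cam(n):
    c=env.camera_model(n); return {k:np.array(v) for k,v in c.items()}
def ray(n,uv):
    c=cam(n); d=c['R'].T@np.array([(uv[0]-c['cx'])/c['fx'],(uv[1]-c['cy'])/c['fy'],1]); return -c['R'].T@c['t'],d
def onz(n,uv,z):
    o,d=ray(n,uv); return o+d*(z-o[2])/d[2]
def proj(n,X):
    c=cam(n); p=c['R']@np.array(X)+c['t']; return np.array([c['fx']*p[0]/p[2]+c['cx'],c['fy']*p[1]/p[2]+c['cy']])
def two(uvs,uvt):
    A=[];b=[]
    for n,uv in(("side",uvs),("top",uvt)):
        o,d=ray(n,uv); d=d/np.linalg.norm(d); P=np.eye(3)-np.outer(d,d); A.append(P); b.append(P@o)
    return np.linalg.lstsq(np.vstack(A),np.hstack(b),rcond=None)[0]
E
python3 - <<'E'
import cv2,numpy as np
a=cv2.imread("pics/side0.png");b=cv2.imread("pics/top0.png")
def crop(im,u,v,r=20,s=6):
    return cv2.resize(im[v-r:v+r,u-r:u+r],(260,260),interpolation=cv2.INTER_NEAREST)
# each px = 6.5
m=np.vstack([np.hstack([crop(a,268,258),crop(a,238,172),crop(a,180,142)]),np.hstack([crop(b,326,190),crop(b,236,191),crop(b,177,234)])])
cv2.imwrite("pics/m1.png",m)
from h import *
for n,p,z in(("side",(268,258),.03),("top",(326,190),.03),("side",(238,162),.1),("top",(236,190),.1),("side",(179,153),.04),("top",(177,234),.04)): print(n,p,onz(n,p,z).round(3))
E
```

```text
side (268, 258) [ 0.596 -0.279  0.03 ]
top (326, 190) [ 0.599 -0.266  0.03 ]
side (238, 162) [0.59  0.028 0.1  ]
top (236, 190) [0.595 0.047 0.1  ]
side (179, 153) [0.437 0.205 0.04 ]
top (177, 234) [0.444 0.258 0.04 ]
```

View pics/m1.png

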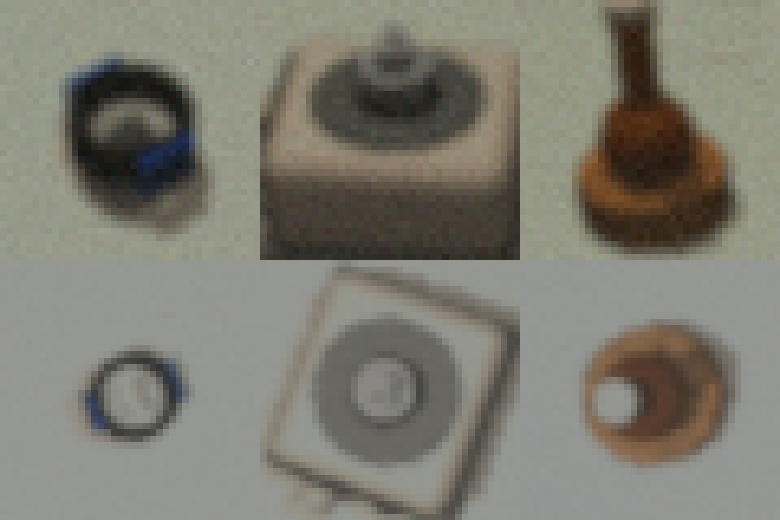

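Montage (6.5 px per image px): blue grips in the top view run at about 20° and the mixer yaw is about -21°. The white stopper leans left only because of perspective. Next I'll measure with masks.

```bash
cat >> h.py <<'E'
def blobs(im,mask,c,r):
    m=np.zeros(mask.shape,np.uint8); m[c[1]-r:c[1]+r,c[0]-r:c[0]+r]=mask[c[1]-r:c[1]+r,c[0]-r:c[0]+r]*1
    n,l,st,ce=cv2.connectedComponentsWithStats(m)
    return m,[(int(st[i,4]),ce[i].round(2)) for i in range(1,n) if st[i,4]>=3]
E
python3 - <<'E'
from h import *
b=cv2.imread("pics/top0.png").astype(int);a=cv2.imread("pics/side0.png").astype(int)
for nm,im,c in(("top",b,(326,190)),("side",a,(268,258))):
    blue=(im[...,0]-im[...,2]>25); m,L=blobs(im,blue,c,18); print(nm,"blue",L)
    dk=(im.sum(2)<200); m,L=blobs(im,dk,c,16); print(nm,"dark",L)
    if nm=="top":
        k=cv2.findNonZero(((blue|dk)*1).astype(np.uint8)[c[1]-16:c[1]+16,c[0]-16:c[0]+16]); print(cv2.minAreaRect(k),c)
# stopper & cork & ball
w=(b.min(2)>175); print("stopper",blobs(b,w,(174,236),10)[1])
o=(b[...,2]-b[...,0]>20); m,L=blobs(b,o,(177,234),18); print("cork",L); 
cs,_=cv2.findContours(m,0,1); print(cv2.minEnclosingCircle(max(cs,key=cv2.contourArea)))
o=(a[...,2]-a[...,0]>35); m,L=blobs(a,o,(180,142),24); print("side cork/flask",L)
for y in range(118,162,2):
    x=np.nonzero(m[y])[0]; print(y,x.min() if len(x) else None,x.max() if len(x) else None,end='; ')
print()
# mixer top: print patch stats
hs=b[168:216,210:262]; print((hs[...,2]-hs[...,0])[::4,::4]); print(hs.sum(2)[::4,::4]//3)
E
```

```text
top blue [(6, array([320.33, 193.17]))]
top dark [(14, array([329.71, 187.29])), (4, array([323.5 , 195.75]))]
((16.250001907348633, 16.75), (9.899494171142578, 13.435027122497559), 45.0) (326, 190)
side blue [(3, array([260.  , 249.67])), (24, array([272.42, 261.33]))]
side dark [(279, array([267.62, 258.75]))]
stopper []
cork [(318, array([177.75, 234.17]))]
((176.8000030517578, 234.1999969482422), 10.912474632263184)
side cork/flask [(234, array([179.21, 146.41]))]
118 None None; 120 None None; 122 None None; 124 None None; 126 None None; 128 None None; 130 None None; 132 None None; 134 None None; 136 None None; 138 174 183; 140 173 184; 142 173 188; 144 171 190; 146 169 191; 148 168 191; 150 169 190; 152 170 186; 154 172 183; 156 None None; 158 None None; 160 None None; 
[[ 3  3  3  3  3  4  4  4  3  3  4  3  4]
 [ 2  4  2  3  4  8  8  4  4  3  4  3  5]
 [ 2  3  2  4 19  9 15 18 14 13  5  4  4]
 [ 3  3  2  9 12  8  6  7  8 18 17 13  4]
 [ 2  2  3 17  7  6  8  7  7  6 10  8  6]
 [ 3  2  4 19  7  7  6  6  8  5 19 12  4]
 [ 2  3 13  9  7  4  6  5  8  7 16 13  3]
 [ 2  3 17  4  7  7 
[... 151 characters left out ...]
3  2  2  3  2  3  3  7  4  3  3  3  4]]
[[149 148 147 149 148 149 147 148 149 147 148 147 148]
 [149 148 148 149 140 113 125 146 148 149 148 148 148]
 [149 148 148 148 129 147 140 120 104 113 144 147 148]
 [149 148 149 144 143 133 113 117 145 136 113 104 145]
 [149 149 148 127 116 100  99  99 101 147 146  73 143]
 [147 149 149 133 101 102 131 118  99 123 133  92 148]
 [149 148 138 144 101 111 122 130  98 111 100 113 148]
 [149 149 125 148 104  99  81  96 101 136  74 146 149]
 [148 149 124 146 148 103 101 101 126 124  99 148 149]
 [149 148 141  99 101 138 147 148 148  90 127 149 149]
 [149 149 147 140 117 129  74 118 132  81 147 147 148]
 [149 149 149 148 149 150 149 146 137 141 148 149 147]]
```

```bash
python3 - <<'E'
from h import *
b=cv2.imread("pics/top0.png");S=6
def up(c,r): return cv2.resize(b[c[1]-r:c[1]+r,c[0]-r:c[0]+r],None,fx=S,fy=S,interpolation=cv2.INTER_CUBIC).astype(int)
def full(p,c,r): return (np.array(p)+.5)/S-.5+np.array(c)-r
c,r=(236,191),26; p=up(c,r); rb=cv2.GaussianBlur((p[...,2]-p[...,0]).astype(np.float32),(0,0),3); v=p.mean(2)
m=((rb>5.0)&(v>122)).astype(np.uint8)
cs,_=cv2.findContours(m,0,1); k=max(cs,key=cv2.contourArea); R=cv2.minAreaRect(k); print("white rect",R,full(R[0],c,r)); print([full(q,c,r).round(1).tolist() for q in cv2.boxPoints(R)])
d=((v>85)&(v<118)).astype(np.uint8); d=cv2.morphologyEx(d,cv2.MORPH_OPEN,np.ones((7,7)))
cs,_=cv2.findContours(d,0,1); 
for k in sorted(cs,key=cv2.contourArea)[-2:]: e=cv2.fitEllipse(cv2.convexHull(k)); print("disc",full(e[0],c,r),np.array(e[1])/S)
vis=p.clip(0,255).astype(np.uint8).copy(); cv2.polylines(vis,[cv2.boxPoints(R).astype(int)],1,(0,0,255)); cv2.ellipse(vis,e,(0,255,0))
# ring
c,r=(326,190),13; q=up(c,r); v=q.mean(2); 
dark=(v<100).astype(np.uint8); cs,_=cv2.findContours(dark,0,1); k=max(cs,key=cv2.contourArea); e=cv2.fitEllipse(k); print("ring dark",full(e[0],c,r),np.array(e[1])/S,e[2])
bl=cv2.GaussianBlur((q[...,0]-q[...,2]).astype(np.float32),(0,0),2); n,l,st,ce=cv2.connectedComponentsWithStats((bl>14).astype(np.uint8))
B=[(st[i,4],full(ce[i],c,r)) for i in range(1,n) if st[i,4]>30];print(B)
# flask
c,r=(177,234),16; f=up(c,r); v=f.mean(2);rb=f[...,2]-f[...,0]; print("max",v.max())
n,l,st,ce=cv2.connectedComponentsWithStats(((v>135)&(np.hypot(*(np.indices(v.shape)-np.array([[[16*S+6]],[[12*S-12]]])))<30)).astype(np.uint8)); print("stop",[(st[i,4]/36,full(ce[i],c,r)) for i in range(1,n)])
m=(rb>15).astype(np.uint8); cs,_=cv2.findContours(m,0,1); e=cv2.fitEllipse(cv2.convexHull(max(cs,key=cv2.contourArea))); print("cork",full(e[0],c,r),np.array(e[1])/S)
v3=[cv2.resize(x.clip(0,255).astype(np.uint8),(260,260)) for x in(vis,q,f)]; cv2.imwrite("pics/m2.png",np.hstack(v3))
E
```

```text
white rect ((135.5013885498047, 175.0662078857422), (185.10830688476562, 236.2743377685547), 20.05023956298828) [232.16689809 193.76103465]
[[210.9, 207.0], [224.4, 170.0], [253.4, 180.6], [239.9, 217.5]]
disc [244.21350861 178.14905802] [ 6.55636024 29.25364176]
disc [235.0236969  190.73047129] [22.35255432 22.62525431]
ring dark [326.12244797 190.45841471] [12.99533335 15.18038559] 66.3389892578125
[(np.int32(342), array([332.36695906, 188.14961014])), (np.int32(361), array([320.18628809, 193.05009234]))]
max 151.66666666666666
stop [(np.float64(25.694444444444443), array([170.92567568, 235.33828829])), (np.float64(0.5833333333333334), array([165.79761905, 234.22619048]))]
cork [177.12280146 234.24156698] [21.78801219 23.16831462]
```

View pics/m2.png

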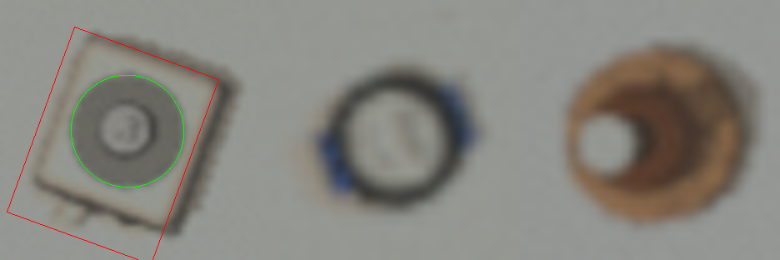

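```bash
python3 - <<'E'
from h import *
print("ring",onz("top",(326.2,190.5),.032)); print("ring side",onz("side",(268,256),.032))
print("mix disc",onz("top",(235.02,190.73),.067)); 
X=onz("top",(235.02,190.73),.067); 
for z in(.066,.086,.103): print(z,proj("top",[X[0],X[1],z]),proj("side",[X[0],X[1],z]))
print("stub side tip (238.6,156.6)",onz("side",(238.6,156.6),.103))
print("cork",onz("top",(177.12,234.24),.025),"stopper",onz("top",(171.8,235.8),.123),"ball?")
print("two: ring",two((268,256),(326.2,190.5)))
E
```

```text
ring [ 0.59693175 -0.26620676  0.032     ]
ring side [ 0.59718685 -0.27418628  0.032     ]
mix disc [0.59455365 0.05270022 0.067     ]
0.066 [235.041446   190.74626786] [238.25814746 166.52125325]
0.086 [234.6077508  190.41728834] [237.97583441 160.85946101]
0.103 [234.23103717 190.13153219] [237.7316147  155.96163121]
stub side tip (238.6,156.6) [0.59628476 0.04897321 0.103     ]
cork [0.44299785 0.26048286 0.025     ] stopper [0.44082779 0.25955817 0.123     ] ball?
two: ring [ 0.59818065 -0.26719685  0.02428908]
```

Emit:
{"fn": "play_rows", "kwargs": {
  "increments": [4.5, -2.07, 0, 0, 0, 0, -1, 4.5, -2.07, 0, 0, 0, 0, -1, 4.5, -2.07, 0, 0, 0, 0, -1, 4.5, -2.07, 0, 0, 0, 0, -1, 4.5, -2.07, 0, 0, 0, 0, -1]
}}

```text
time_s: 0.6
ee_pos: [0.4076, -0.4572, 0.1898]
eef_rot: [0.985, 0.171, -0.002, -0.001]
force: [0.6, -0.6, 0.6]
gripper_width: 0.0854
```

Emit:
{"fn": "play_rows", "kwargs": {
  "increments": [4.5, -2.07, 0, 0, 0, 0, -1, 4.5, -2.07, 0, 0, 0, 0, -1, 4.5, -2.07, 0, 0, 0, 0, -1, 4.5, -2.07, 0, 0, 0, 0, -1, 4.5, -2.07, 0, 0, 0, 0, -1]
}}

```text
time_s: 1.1
ee_pos: [0.5843, -0.2804, 0.1883]
eef_rot: [0.985, 0.171, -0.003, -0.001]
force: [0.8, -1.7, -0.6]
gripper_width: 0.0853
```

```bash
cat >> h.py <<'E'
from scipy.spatial.transform import Rotation as Ro
def go(x,y,z,yaw):
    s=env.read_state(); R=Ro.from_quat(s['eef_rot']); X=R.as_matrix()
    c,n=np.cos(np.radians(yaw)),np.sin(np.radians(yaw))
    T=np.array([[c,n,0],[n,-c,0],[0,0,-1.]])
    d=X.T@(np.array([x,y,z])-s['ee_pos'])*100
    print("t",s['time_s'],"pos",s['ee_pos'].round(4),"yaw",np.degrees(np.arctan2(X[1,0],X[0,0])).round(2),"tilt",np.degrees(np.arccos(-X[2,2])).round(2),"w",round(s['gripper_width'],4),"F",s['force'].round(1))
    print("shift cm",d.round(2),"turn",np.degrees((R.inv()*Ro.from_matrix(T)).as_rotvec()).round(2))
E
python3 -c "
from h import *
go(.5975,-.2668,.004,21.5)"
```

```text
t 1.1 pos [ 0.5843 -0.2804  0.1883] yaw 19.7 tilt 0.39 w 0.0853 F [ 0.8 -1.7 -0.6]
shift cm [ 1.8  -0.77 18.42] turn [-0.22  0.32 -1.8 ]
```

Emit:
{"fn": "play_rows", "kwargs": {
  "increments": [1.8, -0.77, 3, -0.22, 0.32, -1.8, -1, 0, 0, 4, 0, 0, 0, -1, 0, 0, 3.5, 0, 0, 0, -1, 0, 0, 3, 0, 0, 0, -1, 0, 0, 0, 0, 0, 0, -1]
}}

```text
time_s: 1.6
ee_pos: [0.6058, -0.2556, 0.0483]
eef_rot: [0.981, 0.194, 0.002, -0.001]
force: [-0.2, 0.1, -0.1]
gripper_width: 0.0855
```

```bash
python3 -c "
from h import *
go(.5975,-.2668,.004,21.5)
ims=[]
for n in('side','top'):
    im=env.snapshot(n)[:,:,::-1]; u,v=proj(n,[.597,-.267,.04]).astype(int); ims.append(cv2.resize(im[v-25:v+25,u-25:u+25],(390,390),interpolation=cv2.INTER_CUBIC))
cv2.imwrite('pics/m3.png',np.hstack(ims))"
```

```text
t 1.6 pos [ 0.6058 -0.2556  0.0483] yaw 22.33 tilt 0.26 w 0.0855 F [-0.2  0.1 -0.1]
shift cm [-1.21  0.74  4.43] turn [-0.13 -0.23  0.83]
```

View pics/m3.png

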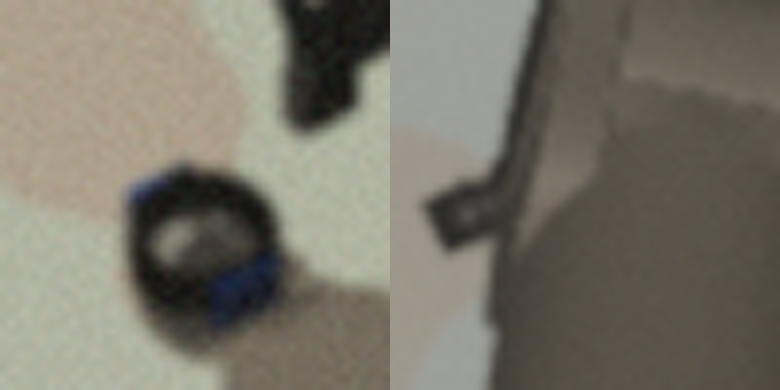

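```bash
python3 -c "
from h import *
go(.5975,-.2668,.03,21.5)
for n in('side','top'):
    o=proj(n,[.597,-.267,.04]).astype(int)-25; print(n,[((proj(n,X)-o)*7.8).round(0) for X in([.590,-.216,.06],[.621,-.296,.06],[.597,-.267,.032])])"
```

```text
t 1.7 pos [ 0.6082 -0.2567  0.0526] yaw 22.29 tilt 0.47 w 0.0858 F [-0.  -0.1  0. ]
shift cm [-1.39  0.52  2.25] turn [ 0.08 -0.46  0.79]
side [array([133.,  43.]), array([299., 207.]), array([196., 217.])]
top [array([ 90., 211.]), array([270., 141.]), array([198., 199.])]
```

```bash
python3 -c "
from h import *
a=env.snapshot('side')[:,:,::-1].copy();b=env.snapshot('top')[:,:,::-1].copy()
go(.5975,-.2668,.03,21.5)
cv2.imwrite('pics/f4.png',np.hstack([cv2.resize(a[150:350,150:350],(400,400),interpolation=cv2.INTER_CUBIC),cv2.resize(b[100:300,230:430],(400,400),interpolation=cv2.INTER_CUBIC)]))"
```

```text
t 1.8 pos [ 0.6093 -0.2574  0.0544] yaw 22.27 tilt 0.64 w 0.0854 F [ 0.2 -0.9  1.2]
shift cm [-1.48  0.41  2.43] turn [ 0.22 -0.61  0.77]
```

View pics/f4.png

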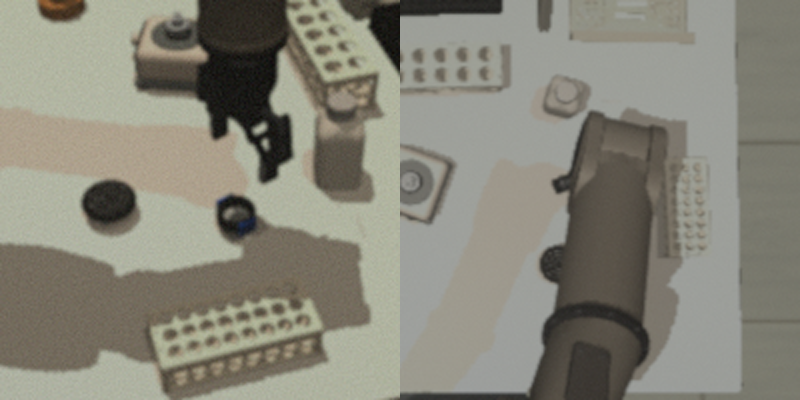

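```bash
python3 -c "
from h import *
print(two((260,215),(310,191.5)))
for p in((260,215),(284,238)):
  for z in(.05,.07,.1,.12): print(p,z,onz('side',p,z).round(3))
s=env.read_state(); print(s['q'],s['dq'],s['ee_pos'])
for i in range(1): env.snapshot('side')
go(.5975,-.2668,.03,21.5)"
```

```text
[ 0.59256501 -0.20433666  0.10313536]
(260, 215) 0.05 [ 0.609 -0.148  0.05 ]
(260, 215) 0.07 [ 0.604 -0.169  0.07 ]
(260, 215) 0.1 [ 0.596 -0.201  0.1  ]
(260, 215) 0.12 [ 0.591 -0.223  0.12 ]
(284, 238) 0.05 [ 0.646 -0.243  0.05 ]
(284, 238) 0.07 [ 0.64  -0.262  0.07 ]
(284, 238) 0.1 [ 0.631 -0.291  0.1  ]
(284, 238) 0.12 [ 0.625 -0.31   0.12 ]
[ 0.38813462  0.54250327 -0.11267305  1.75014512  0.07303969  0.84241832
 -0.93869558] [ 1.27586707e-03 -1.02716620e-02  1.26756727e-04 -1.41144689e-03
 -4.16052920e-04 -4.06093477e-03  6.52884204e-05] [ 0.60933157 -0.25744688  0.0544264 ]
t 1.85 pos [ 0.6094 -0.2575  0.0546] yaw 22.27 tilt 0.67 w 0.0854 F [ 0.1 -0.5  0.5]
shift cm [-1.48  0.4   2.45] turn [ 0.24 -0.63  0.77]
```

Fingers appear at side (260,217) and (284,240), about 10 px higher than the state predicts. The pink area is the arm's shadow. I'll line up over the ring and check again.

Emit:
{"fn": "play_rows", "kwargs": {
  "increments": [-1.5, 0.4, 0, 0.2, -0.6, 0.8, -1, 0, 0, 0, 0, 0, 0, -1, 0, 0, 0, 0, 0, 0, -1]
}}

```text
time_s: 2.15
ee_pos: [0.5973, -0.2692, 0.0582]
eef_rot: [0.983, 0.185, 0.002, 0.002]
force: [-0.3, 0.5, 0.6]
gripper_width: 0.0851
```

```bash
python3 -c "
from h import *
go(.5975,-.2668,.03,21.5)
a=env.snapshot('side')[:,:,::-1].copy()
go(.5975,-.2668,.03,21.5)
v=a.astype(int).sum(2)
for y in range(200,272,3): 
  r=v[y,235:310]; print(y,''.join('#' if q<130 else '+' if q<220 else '.' for q in r))"
```

```text
t 2.15 pos [ 0.5973 -0.2692  0.0582] yaw 21.32 tilt 0.28 w 0.0851 F [-0.3  0.5  0.6]
shift cm [ 0.1  -0.22  2.82] turn [ 0.23 -0.17 -0.18]
t 2.2 pos [ 0.5971 -0.2695  0.0582] yaw 21.3 tilt 0.28 w 0.0854 F [ 0.3  0.4 -0.2]
shift cm [ 0.13 -0.25  2.82] turn [ 0.24 -0.15 -0.2 ]
200 ...........+#################################+.............................
203 ...............+##############################.............................
206 ................##############################+............................
209 .................+#############################+...........................
212 ..................+######+....+############++###########...................
215 ..................+######+......+#####+......+##########+..................
218 ..................+######.........+##+......+###########+..................
221 ...................................+#######++############.................+
224 ......................................+###....+##########..................
227 ........................................+##...+##########+................+
230 ....................
[... 395 characters left out ...]
............................................................
248 .............................++++++........................................
251 ........................+###############...................................
254 ........................+###++++++++++###+.................................
257 ........................+#++++++++++++++##.................................
260 ........................+####++#+++#######.................................
263 .........................+################+................................
266 ...........................+++########++++.................................
269 ..............................+++++........................................
```

Emit:
{"fn": "play_rows", "kwargs": {
  "increments": [0.1, -0.25, 1.0, 0.2, -0.2, 0, -1, 0, 0, 1.5, 0, 0, 0, -1, 0, 0, 0.6, 0, 0, 0, -1, 0, 0, 0, 0, 0, 0, -1, 0, 0, 0, 0, 0, 0, -1]
}}

```text
time_s: 2.7
ee_pos: [0.5968, -0.2659, 0.0233]
eef_rot: [0.983, 0.185, -0.001, -0.0]
force: [0.3, -0.3, -0.3]
gripper_width: 0.0855
```

```bash
cat >> h.py <<'E'
def side_txt(x0,x1,y0,y1,st=3):
    v=env.snapshot('side').astype(int).sum(2)
    for y in range(y0,y1,st): print(y,''.join('#' if q<130 else '+' if q<220 else '.' for q in v[y,x0:x1]))
E
python3 -c "
from h import *
go(.5975,-.2668,.004,21.5)
side_txt(235,310,200,272)"
```

```text
t 2.7 pos [ 0.5968 -0.2659  0.0233] yaw 21.34 tilt 0.12 w 0.0855 F [ 0.3 -0.3 -0.3]
shift cm [0.03 0.11 1.93] turn [-0.05  0.11 -0.16]
200 ............+####################################+.........................
203 ............#####################################+.........................
206 ...........+####+###############################+..........................
209 ...........+###################################............................
212 .............++##############################+.............................
215 ................#############################+.............................
218 ................+#############################+............................
221 ..................+#######++###################++.........................+
224 ..................+######+.....##########+..+#####+####+..................+
227 ..................+######+.......+###+.......+#########+...................
230 ...................##+.............##+....+############+.................++
233 ....................................+####+...+##########..................+
236 .
[... 254 characters left out ...]
..........................++#######+........................
248 ............................++#++++.......+######+.........................
251 ........................+################++#####+..........................
254 ........................####++++++++++####+................................
257 ........................##++.++++++++++###.................................
260 ........................+#####+++#++######.................................
263 .........................+################+................................
266 ...........................++++++######++.+................................
269 ...............................+++.........................................
```

```bash
python3 -c "
from h import *
for z in(0,.02,.036,.06): print(z,proj('side',[.579,-.22,z]).round(1),proj('side',[.615,-.312,z]).round(1))
go(.5972,-.2665,.004,21.5)"
```

```text
0 [255.5 250.6] [279.3 275.3]
0.02 [255.4 245. ] [279.4 269.7]
0.036 [255.3 240.4] [279.6 265.1]
0.06 [255.1 233.4] [279.7 258. ]
t 2.75 pos [ 0.5968 -0.2658  0.0234] yaw 21.34 tilt 0.12 w 0.0853 F [-0.7 -0.   0.5]
shift cm [0.01 0.08 1.94] turn [-0.05  0.11 -0.16]
```

Emit:
{"fn": "play_rows", "kwargs": {
  "increments": [0, 0.1, 0.6, 0, 0.1, 0, -1, 0, 0, 0.8, 0, 0, 0, -1, 0, 0, 0.3, 0, 0, 0, -1, 0, 0, 0, 0, 0, 0, -1]
}}

```text
time_s: 3.15
ee_pos: [0.5976, -0.267, 0.0054]
eef_rot: [0.983, 0.185, 0.0, -0.0]
force: [-0.0, 0.4, 0.0]
gripper_width: 0.0857
```

Emit:
{"fn": "play_rows", "kwargs": {
  "increments": [0, 0, 0.2, 0, 0, 0, -0.4, 0, 0, 0, 0, 0, 0, 0, 0, 0, 0, 0, 0, 0, 0.4, 0, 0, 0, 0, 0, 0, 1, 0, 0, 0, 0, 0, 0, 1],
  "grip_force": 30
}}

```text
time_s: 3.65
ee_pos: [0.5979, -0.2671, 0.0037]
eef_rot: [0.983, 0.185, 0.001, -0.0]
force: [0.9, -1.0, 0.2]
gripper_width: 0.0119
```

```bash
python3 -c "
from h import *
go(.5975,-.2668,.004,21.5)
a=env.snapshot('side')[:,:,::-1]
cv2.imwrite('pics/f5.png',cv2.resize(a[190:290,220:320],(500,500),interpolation=cv2.INTER_CUBIC))"
```

```text
t 3.65 pos [ 0.5979 -0.2671  0.0037] yaw 21.34 tilt 0.07 w 0.0119 F [ 0.9 -1.   0.2]
shift cm [-0.02 -0.05 -0.03] turn [ 0.01 -0.07 -0.16]
```

View pics/f5.png

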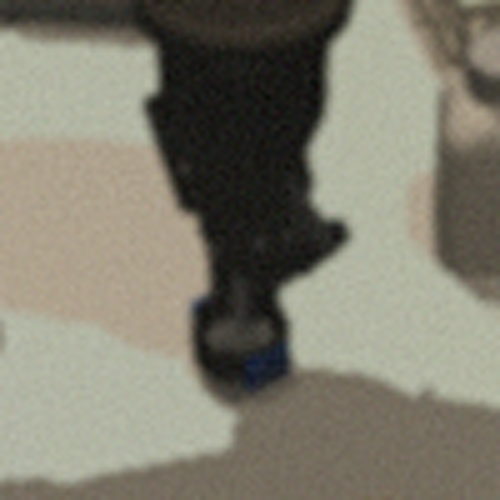

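The gripper shut above the ring, so the true finger height is about 40 mm more than the reported TCP z. I'll open and go lower, watching the force.

Emit:
{"fn": "play_rows", "kwargs": {
  "increments": [0, 0, 0, 0, 0, 0, -1, 0, 0, 0, 0, 0, 0, -1, 0, 0, 0, 0, 0, 0, -1, 0, 0, 0, 0, 0, 0, -1, 0, 0, 0, 0, 0, 0, -1]
}}

```text
time_s: 4.2
ee_pos: [0.598, -0.2672, 0.0039]
eef_rot: [0.983, 0.185, 0.001, 0.0]
force: [-0.8, -0.3, -0.9]
gripper_width: 0.0764
```

Emit:
{"fn": "play_rows", "kwargs": {
  "increments": [0, 0, 0.8, 0, 0, 0, -1, 0, 0, 0.8, 0, 0, 0, -1, 0, 0, 0.2, 0, 0, 0, -1, 0, 0, 0, 0, 0, 0, -1]
}}

```text
time_s: 4.6
ee_pos: [0.5977, -0.2671, -0.0162]
eef_rot: [0.983, 0.185, 0.0, -0.0]
force: [-0.1, -0.7, 0.9]
gripper_width: 0.0851
```

```bash
python3 -c "
from h import *
go(.5975,-.2668,-.03,21.5)
side_txt(235,310,215,282)"
```

```text
t 4.6 pos [ 0.5977 -0.2671 -0.0162] yaw 21.34 tilt 0.05 w 0.0851 F [-0.1 -0.7  0.9]
shift cm [-0.01 -0.03  1.38] turn [-0.   -0.05 -0.16]
215 .............####################################+.........................
218 ............+####################################..........................
221 ............+##################################+...........................
224 .............+################################+............................
227 ................+############################+............................+
230 .................+############################...........................++
233 ..................+###########################+...........................+
236 ...................#######....+##################+++##+....................
239 ...................#######.......+####+......+#########+..................+
242 ...................++#+...........+##......+###########+...................
245 ....................................#######+++##########...................
248 .............................+++++++#####+....+#########...................
25
[... 177 characters left out ...]
.........##++++++++++++++###########++......................
260 ........................+#######+++######++######+.........................
263 .........................+###############++######+.........................
266 ...........................+++#+#######+++++++.............................
269 ..............................++++.+.......................................
272 ...........................................................................
275 ...........................................................................
278 ...........................................................................
281 ...........................................................................
```

Emit:
{"fn": "play_rows", "kwargs": {
  "increments": [0, 0, 0.6, 0, 0, 0, -1, 0, 0, 0.5, 0, 0, 0, -1, 0, 0, 0, 0, 0, 0, -1]
}}

```text
time_s: 4.95
ee_pos: [0.5978, -0.2671, -0.0279]
eef_rot: [0.983, 0.185, 0.001, -0.0]
force: [0.4, 0.6, -0.1]
gripper_width: 0.0854
```

Emit:
{"fn": "play_rows", "kwargs": {
  "increments": [0, 0, 0.3, 0, 0, 0, -1, 0, 0, 0, 0, 0, 0, -1]
}}

```text
time_s: 5.15
ee_pos: [0.5978, -0.2671, -0.0312]
eef_rot: [0.983, 0.185, 0.0, -0.0]
force: [0.2, 0.2, -0.7]
gripper_width: 0.0857
```

```bash
python3 -c "
from h import *
go(.5975,-.2668,-.03,21.5)
side_txt(235,310,240,290)"
```

```text
t 5.15 pos [ 0.5978 -0.2671 -0.0312] yaw 21.34 tilt 0.06 w 0.0857 F [ 0.2  0.2 -0.7]
shift cm [-0.02 -0.04 -0.12] turn [ 0.   -0.06 -0.16]
240 ...................+######+...+################++....+....................+
243 ...................+######......+######+.....+#########....................
246 ...................+##+...........###.......+##########+...................
249 .........................+++###########################+...................
252 ......................++##################....##########...................
255 .......................+###++++++++++++###+..+##########...................
258 ........................###+.++++++++++#################...................
261 ........................+############################+.....................
264 ..........................+##############++#######+........................
267 ............................+++++++#+++++++######+.........................
270 .........................................++++++............................
273 ...........................................................................
276 ...........................................................................
279 ...........................................................................
282 ...........................................................................
285 ...........................................................................
288 ...........................................................................
```

Emit:
{"fn": "play_rows", "kwargs": {
  "increments": [0, 0, 0.1, 0, 0, 0, -0.4, 0, 0, 0, 0, 0, 0, 0, 0, 0, 0, 0, 0, 0, 0.5, 0, 0, 0, 0, 0, 0, 1, 0, 0, 0, 0, 0, 0, 1],
  "grip_force": 40
}}

```text
time_s: 5.7
ee_pos: [0.5985, -0.2673, -0.0312]
eef_rot: [0.983, 0.185, 0.001, 0.0]
force: [0.3, 0.4, -0.7]
gripper_width: 0.051
```

```bash
python3 -c "
from h import *
go(.5975,-.2668,-.03,21.5)
side_txt(235,310,240,275)"
```

```text
t 5.7 pos [ 0.5985 -0.2673 -0.0312] yaw 21.33 tilt 0.13 w 0.051 F [ 0.3  0.4 -0.7]
shift cm [-0.07 -0.08 -0.12] turn [ 0.06 -0.12 -0.17]
240 .....................+########################+...........................+
243 .......................+################++######+..........................
246 .......................########+####++++###############....................
249 .......................+#################++###########+....................
252 .......................+#################+++#########+.....................
255 .......................+###+++++++++################+......................
258 ........................###+++++++++###############........................
261 ........................+#############+#######++...........................
264 ..........................+##########++######+.............................
267 ............................++++++++#+++####+..............................
270 ........................................+..................................
273 ...........................................................................
```

Emit:
{"fn": "play_rows", "kwargs": {
  "increments": [0, 0, -1, 0, 0, 0, 1, 0, 0, -3, 0, 0, 0, 1, 0, 0, -4, 0, 0, 0, 1, 0, 0, -4, 0, 0, 0, 1, 0, 0, -3, 0, 0, 0, 1]
}}

```text
time_s: 6.25
ee_pos: [0.595, -0.266, 0.1212]
eef_rot: [0.983, 0.185, -0.003, -0.002]
force: [0.6, 0.2, -0.3]
gripper_width: 0.0512
```

```bash
python3 -c "
from h import *
go(.595,.052,.125,-20.5)"
```

```text
t 6.25 pos [ 0.595  -0.266   0.1212] yaw 21.36 tilt 0.38 w 0.0512 F [ 0.6  0.2 -0.3]
shift cm [ 11.58 -29.62  -0.28] turn [-0.18  0.34 41.86]
```

Emit:
{"fn": "play_rows", "kwargs": {
  "increments": [1.6, -4.1, 0, 0, 0, 0, 1, 1.6, -4.1, 0, 0, 0, 0, 1, 1.6, -4.1, 0, 0, 0, 0, 1, 1.6, -4.1, 0, 0, 0, 0, 1, 1.6, -4.1, 0, 0, 0, 0, 1]
}}

```text
time_s: 6.75
ee_pos: [0.5981, -0.0486, 0.1318]
eef_rot: [0.984, 0.179, 0.003, 0.002]
force: [1.2, 0.2, -1.2]
gripper_width: 0.0515
```

Emit:
{"fn": "play_rows", "kwargs": {
  "increments": [0, 0, 0, 0, 0, 8, 1, 0, 0, 0, 0, 0, 8, 1, 0, 0, 0, 0, 0, 8, 1, 0, 0, 0, 0, 0, 8, 1, 0, 0, 0, 0, 0, 0, 1]
}}

```text
time_s: 7.25
ee_pos: [0.5982, -0.0383, 0.1361]
eef_rot: [0.995, -0.103, 0.005, -0.0]
force: [0.4, -0.3, -0.7]
gripper_width: 0.0513
```

```bash
python3 -c "
from h import *
go(.595,.052,.115,-20.5)"
```

```text
t 7.25 pos [ 0.5982 -0.0383  0.1361] yaw -11.84 tilt 0.59 w 0.0513 F [ 0.4 -0.3 -0.7]
shift cm [-2.19 -8.77  2.11] turn [-0.15 -0.57  8.66]
```

Emit:
{"fn": "play_rows", "kwargs": {
  "increments": [-1.1, -4.2, 0.6, -0.1, -0.5, 4.3, 1, -1.1, -4.0, 0.6, 0, 0, 4.3, 1, 0, 0, 0, 0, 0, 0, 1, 0, 0, 0, 0, 0, 0, 1]
}}

```text
time_s: 7.65
ee_pos: [0.597, 0.0478, 0.1259]
eef_rot: [0.985, -0.173, 0.002, -0.0]
force: [0.6, -1.2, -0.8]
gripper_width: 0.0512
```

```bash
python3 -c "
from h import *
go(.595,.052,.100,-20.5)"
```

```text
t 7.65 pos [0.597  0.0478 0.1259] yaw -19.89 tilt 0.2 w 0.0512 F [ 0.6 -1.2 -0.8]
shift cm [-0.34 -0.32  2.59] turn [-0.05 -0.19  0.61]
```

Emit:
{"fn": "play_rows", "kwargs": {
  "increments": [-0.34, -0.32, 1.5, 0, -0.2, 0.6, 1, 0, 0, 1.8, 0, 0, 0, 1, 0, 0, 0.4, 0, 0, 0, 1, 0, 0, 0, 0, 0, 0, 1, 0, 0, 0, 0, 0, 0, 1]
}}

```text
time_s: 8.15
ee_pos: [0.5946, 0.049, 0.0871]
eef_rot: [0.984, -0.176, -0.0, -0.0]
force: [0.4, 0.1, 0.3]
gripper_width: 0.0513
```

```bash
python3 -c "
from h import *
go(.595,.052,.085,-20.5)
a=env.snapshot('side')[:,:,::-1];b=env.snapshot('top')[:,:,::-1]
cv2.imwrite('pics/f6.png',np.hstack([cv2.resize(a[125:205,198:278],(400,400),interpolation=cv2.INTER_CUBIC),cv2.resize(b[150:230,195:275],(400,400),interpolation=cv2.INTER_CUBIC)]))"
```

```text
t 8.15 pos [0.5946 0.049  0.0871] yaw -20.26 tilt 0.03 w 0.0513 F [0.4 0.1 0.3]
shift cm [-0.07 -0.3   0.21] turn [-0.03  0.01  0.24]
```

View pics/f6.png

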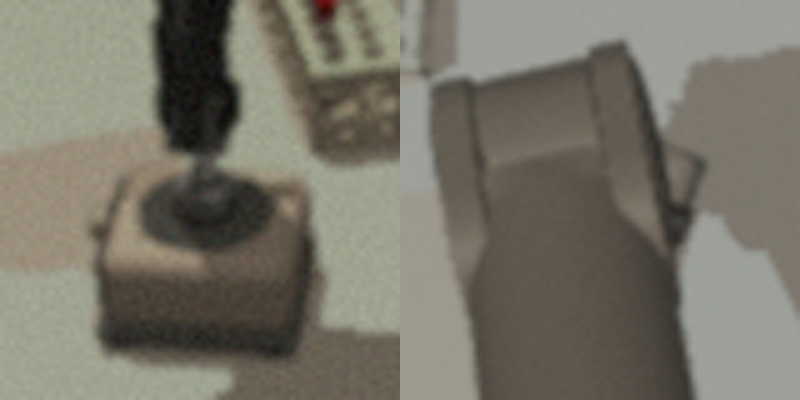

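Stub tip at side crop (205,158), directly below the gripper (column ~205), so alignment is within about a pixel. I'll descend slowly and watch the force.

```bash
python3 -c "
from h import *
go(.596,.0522,.078,-20.5)
v=env.snapshot('side').astype(int).sum(2)
for y in range(138,172,2): print(y,' '.join('%3d'%q for q in v[y,226:254]))"
```

```text
t 8.25 pos [0.5949 0.0492 0.0874] yaw -20.27 tilt 0.05 w 0.0512 F [-0.6  0.4 -0.4]
shift cm [ 0.   -0.32  0.94] turn [-0.05 -0.02  0.23]
138 470 453 411 282 127  55  58  57  69  40  61  72  57  69  68  56 114 224 368 451 477 470 462 474 461 461 435 383
140 461 473 435 329 155  72  57  61  71  86  58  63  68  74  55  68  65 125 276 376 457 478 467 462 476 468 454 437
142 452 458 402 301 159  58  48  80  79  56  52  67  79  68  92  74  39  43 104 238 381 448 473 464 461 455 464 452
144 470 444 386 261 118  88  46  73  82  85  54  71  47  80  95  95 101  48  94 173 339 452 471 481 475 465 455 475
146 458 442 402 257 126  78  81  75  74  79  40  66  91 107  97  92  65  65  74 191 350 457 470 461 460 451 473 462
148 470 454 429 322 170  88  87  87  69  70  58  70  77 108 112  82  72  67  93 210 362 440 463 480 449 467 469 467
150 441 438 441 377 272 164 108 102  71  60  77  67  85 124  99  86  79 131 234 377 430 467 464 458 475 450 457 470
152 394 417 425 406 344 234 139 109  64  81  60  82  85 117 117 122 145 245 366 451 459 471 458 472 460 475 458 468
154 431 406 417 407 369 284 205 166
[... 308 characters left out ...]
 450
160 382 385 379 362 337 307 305 288 297 261 204 170 184 198 199 172 208 214 261 261 279 299 344 379 385 405 418 418
162 374 341 295 255 233 196 204 233 238 195 165 136 151 165 170 188 170 193 160 170 144 139 163 179 220 252 281 286
164 298 243 198 183 193 191 190 169 159 173 163 179 180 235 234 233 195 139 124 120 150 129 146 133 144 169 219 278
166 243 189 190 185 191 176 158 142 121 119 132 139 143 139 136 140 137 114  81  91 121 135 132 128 146 149 202 266
168 227 209 188 211 190 188 181 147  96  93  95 112 121 135 107 105 112 108 118 118 131 145 139 146 135 171 207 245
170 288 226 193 183 185 210 195 188 175 146 120 109 120 101 104 112 131 137 137 139 139 142 127 126 179 210 241 246
```

Emit:
{"fn": "play_rows", "kwargs": {
  "increments": [0.05, -0.3, 0.3, 0, 0, 0.2, 1, 0, 0, 0.4, 0, 0, 0, 1, 0, 0, 0.2, 0, 0, 0, 1, 0, 0, 0, 0, 0, 0, 1]
}}

```text
time_s: 8.7
ee_pos: [0.5973, 0.0525, 0.0788]
eef_rot: [0.984, -0.178, 0.001, -0.001]
force: [0.0, -0.0, -1.0]
gripper_width: 0.0516
```

```bash
python3 -c "
from h import *
go(.5965,.052,.06,-20.5)"
```

```text
t 8.7 pos [0.5973 0.0525 0.0788] yaw -20.46 tilt 0.16 w 0.0516 F [ 0. -0. -1.]
shift cm [-0.06  0.08  1.88] turn [-0.11 -0.12  0.04]
```

Now go down in 3 mm rows.

Emit:
{"fn": "play_rows", "kwargs": {
  "increments": [-0.06, 0.06, 0.3, 0, -0.1, 0, 1, 0, 0, 0.3, 0, 0, 0, 1, 0, 0, 0.3, 0, 0, 0, 1, 0, 0, 0, 0, 0, 0, 1]
}}

```text
time_s: 9.1
ee_pos: [0.5963, 0.052, 0.0689]
eef_rot: [0.984, -0.178, 0.0, -0.001]
force: [0.3, -0.3, -1.4]
gripper_width: 0.0513
```

```bash
python3 -c "
from h import *
go(.5965,.052,.06,-20.5)"
```

```text
t 9.1 pos [0.5963 0.052  0.0689] yaw -20.46 tilt 0.1 w 0.0513 F [ 0.3 -0.3 -1.4]
shift cm [ 0.02 -0.    0.89] turn [-0.1   0.    0.04]
```

Emit:
{"fn": "play_rows", "kwargs": {
  "increments": [0, 0, 0.3, 0, 0, 0, 1, 0, 0, 0.3, 0, 0, 0, 1, 0, 0, 0.2, 0, 0, 0, 1, 0, 0, 0, 0, 0, 0, 1]
}}

```text
time_s: 9.5
ee_pos: [0.5963, 0.052, 0.06]
eef_rot: [0.984, -0.178, 0.0, -0.001]
force: [0.4, -0.6, -1.0]
gripper_width: 0.0515
```

Emit:
{"fn": "play_rows", "kwargs": {
  "increments": [0, 0, 0.2, 0, 0, 0, 1, 0, 0, 0.2, 0, 0, 0, 1, 0, 0, 0.0, 0, 0, 0, 1]
}}

```text
time_s: 9.8
ee_pos: [0.5964, 0.052, 0.0558]
eef_rot: [0.984, -0.178, 0.0, -0.001]
force: [0.6, 0.7, -0.3]
gripper_width: 0.0511
```

Emit:
{"fn": "play_rows", "kwargs": {
  "increments": [0, 0, 0.2, 0, 0, 0, 1, 0, 0, 0.1, 0, 0, 0, 1, 0, 0, 0.0, 0, 0, 0, 1]
}}

```text
time_s: 10.1
ee_pos: [0.5966, 0.052, 0.0531]
eef_rot: [0.984, -0.178, 0.0, -0.001]
force: [-1.5, -0.2, 4.1]
gripper_width: 0.0515
```

```bash
python3 -c "
from h import *
go(.5965,.052,.06,-20.5)
v=env.snapshot('side').astype(int).sum(2)
for y in range(138,178,2): print(y,' '.join('%3d'%q for q in v[y,226:254]))"
```

```text
t 10.1 pos [0.5966 0.052  0.0531] yaw -20.46 tilt 0.12 w 0.0515 F [-1.5 -0.2  4.1]
shift cm [-0.01  0.01 -0.69] turn [-0.11 -0.03  0.04]
138 460 468 457 427 315 148  84  81  92 111  86  71  73  61  49  69  72  63 187 339 443 469 469 452 457 458 444 378
140 452 467 420 319 177 103  94 105 120  80  91  69  57  67  79  31  76 104 224 378 459 460 456 461 455 467 458 438
142 469 463 412 292 141  89  83 101 102  99  83  89  64  68  75  67  89 192 336 440 454 466 475 476 473 476 463 442
144 472 468 453 343 175  84  73  72  81  79  80  46  68  71  65  63  64 142 302 422 476 462 467 468 473 464 471 467
146 474 455 456 366 224  97  43  71  71  89  90  58  71  76  72  64  64 146 296 423 454 463 465 468 475 476 472 465
148 468 468 464 422 302 134  76  73  56  73  74  39  83  57  65  54  54 146 284 399 452 465 473 471 477 464 459 478
150 467 458 475 442 335 166  57  60  54  53  55  78  69  41  57  75  58  82 134 261 374 442 462 453 465 468 464 470
152 415 416 429 386 255 144  56  76  65  68  67  79  45  62  64  71  66  60  60 102 263 382 462 463 462 457 480 476
154 423 427 415 354 225 107  74  61
[... 656 characters left out ...]
 385
166 253 207 198 196 188 173 142 120 139 158 145 134 157 136 131 164 134 124  94 117 126 142 135 145 150 155 201 282
168 255 215 203 192 201 192 160 123 103 110 112 101 104 102 101 120 101 100 105 114 144 135 132 130 143 162 209 241
170 319 241 200 195 191 180 185 184 137 120 105  79  94  94 107 101 126 140 122 141 150 128 137 138 171 209 259 255
172 389 331 258 226 212 198 170 202 178 159 128 119 136 123 136 133 139 130 136 136 137 152 192 191 245 263 262 257
174 429 412 405 377 356 304 296 265 243 238 221 178 158 156 164 167 183 184 196 221 237 251 259 265 274 260 266 251
176 400 425 411 403 413 404 406 407 406 404 395 328 262 243 269 252 258 266 268 261 266 263 256 275 254 267 277 272
```

Emit:
{"fn": "play_rows", "kwargs": {
  "increments": [0, 0, 0.2, 0, 0, 0, 1, 0, 0, 0.1, 0, 0, 0, 1, 0, 0, 0.0, 0, 0, 0, 1]
}}

```text
time_s: 10.45
ee_pos: [0.5966, 0.052, 0.0503]
eef_rot: [0.984, -0.178, 0.001, -0.001]
force: [-2.2, -0.4, 5.7]
gripper_width: 0.0514
```

Emit:
{"fn": "play_rows", "kwargs": {
  "increments": [0, 0, -0.2, 0, 0, 0, 1, 0, 0, -0.1, 0, 0, 0, 1, 0, 0, 0.0, 0, 0, 0, 1]
}}

```text
time_s: 10.75
ee_pos: [0.5966, 0.052, 0.0535]
eef_rot: [0.984, -0.178, 0.001, -0.001]
force: [-1.7, -0.4, 4.6]
gripper_width: 0.0512
```

Emit:
{"fn": "play_rows", "kwargs": {
  "increments": [0, 0, -0.1, 0, 0, 0, 0.1, 0, 0, 0, 0, 0, 0, -0.4, 0, 0, 0, 0, 0, 0, -1, 0, 0, 0, 0, 0, 0, -1, 0, 0, 0, 0, 0, 0, -1]
}}

```text
time_s: 11.25
ee_pos: [0.5968, 0.0521, 0.0542]
eef_rot: [0.984, -0.178, 0.001, -0.001]
force: [0.2, -0.2, -0.7]
gripper_width: 0.0851
```

Emit:
{"fn": "play_rows", "kwargs": {
  "increments": [0, 0, -1, 0, 0, 0, -1, 0, 0, -3, 0, 0, 0, -1, 0, 0, -4, 0, 0, 0, -1, 0, 0, -4, 0, 0, 0, -1, 0, 0, -1, 0, 0, 0, -1]
}}

```text
time_s: 11.75
ee_pos: [0.5951, 0.0518, 0.1891]
eef_rot: [0.984, -0.177, -0.001, -0.0]
force: [-0.2, -0.2, 0.3]
gripper_width: 0.0854
```

```bash
python3 -c "
from h import *
go(.4415,.260,.18,30)"
```

```text
t 11.75 pos [0.5951 0.0518 0.1891] yaw -20.44 tilt 0.16 w 0.0854 F [-0.2 -0.2  0.3]
shift cm [-21.67 -14.14   0.98] turn [ -0.1    0.13 -50.44]
```

Emit:
{"fn": "play_rows", "kwargs": {
  "increments": [0, 0, 0, 0, 0, -8.5, -1, 0, 0, 0, 0, 0, -8.5, -1, 0, 0, 0, 0, 0, -8.5, -1, 0, 0, 0, 0, 0, -8.5, -1, 0, 0, 0, 0, 0, -8.5, -1]
}}

```text
time_s: 12.25
ee_pos: [0.5965, 0.0522, 0.1953]
eef_rot: [0.98, 0.197, 0.003, -0.0]
force: [-1.1, -0.3, 1.1]
gripper_width: 0.0854
```

```bash
python3 -c "
from h import *
go(.4415,.260,.16,20)
print(env.read_state()['q'].round(2))
im=env.snapshot('top')[:,:,::-1]; cv2.imwrite('pics/top7.png',im)"
```

```text
t 12.25 pos [0.5965 0.0522 0.1953] yaw 22.7 tilt 0.3 w 0.0854 F [-1.1 -0.3  1.1]
shift cm [ -6.3  -25.15   3.49] turn [-0.01 -0.3   2.7 ]
[-0.04  0.31 -0.19  1.77  0.07  1.06 -1.43]
```

Emit:
{"fn": "play_rows", "kwargs": {
  "increments": [-1.05, -4.2, 0.5, 0, 0, 0, -1, -1.05, -4.2, 0.5, 0, 0, 0, -1, -1.05, -4.2, 0.5, 0, 0, 0, -1, -1.05, -4.2, 0.5, 0, 0, 0, -1, -1.05, -4.2, 0.5, 0, 0, 0, -1]
}}

```text
time_s: 12.8
ee_pos: [0.4662, 0.2244, 0.1705]
eef_rot: [0.982, 0.189, 0.004, 0.0]
force: [-0.1, 0.7, 0.6]
gripper_width: 0.0851
```

Emit:
{"fn": "play_rows", "kwargs": {
  "increments": [-0.6, -2.6, 1, 0, 0, 0, -1, 0, 0, 1, 0, 0, 0, -1, 0, 0, 0, 0, 0, 0, -1]
}}

```text
time_s: 13.1
ee_pos: [0.4466, 0.252, 0.1506]
eef_rot: [0.982, 0.188, 0.004, -0.0]
force: [0.2, -0.5, -0.5]
gripper_width: 0.0852
```

```bash
python3 -c "
from h import *
go(.4415,.260,.10,20)
"
```

```text
t 13.1 pos [0.4466 0.252  0.1506] yaw 21.71 tilt 0.51 w 0.0852 F [ 0.2 -0.5 -0.5]
shift cm [-0.22 -0.94  5.06] turn [ 0.05 -0.51  1.71]
```

Emit:
{"fn": "play_rows", "kwargs": {
  "increments": [-0.2, -0.94, 1.5, 0, -0.5, 1.5, -1, 0, 0, 2, 0, 0, 0, -1, 0, 0, 0, 0, 0, 0, -1, 0, 0, 0, 0, 0, 0, -1]
}}

```text
time_s: 13.5
ee_pos: [0.4446, 0.2574, 0.1168]
eef_rot: [0.986, 0.17, 0.001, 0.001]
force: [-0.5, -0.9, -0.4]
gripper_width: 0.0855
```

```bash
python3 -c "
from h import *
go(.442,.260,.034,20)
a=env.snapshot('side')[:,:,::-1].copy(); 
b=cv2.imread('pics/top7.png')
cv2.imwrite('pics/f8.png',np.hstack([cv2.resize(a[100:180,140:220],(400,400),interpolation=cv2.INTER_CUBIC),cv2.resize(a[130:210,198:278],(400,400),interpolation=cv2.INTER_CUBIC)]))"
```

```text
t 13.5 pos [0.4446 0.2574 0.1168] yaw 19.53 tilt 0.13 w 0.0855 F [-0.5 -0.9 -0.4]
shift cm [-0.18 -0.34  8.28] turn [ 0.09 -0.09 -0.47]
```

View pics/f8.png

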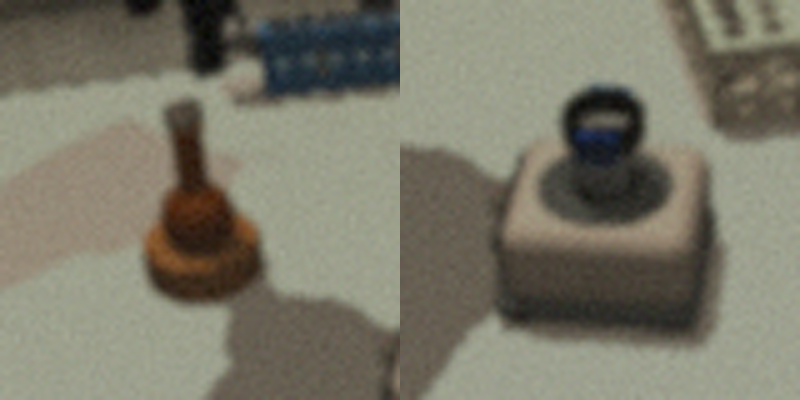

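Ring head sits level on the mixer (ring at crop (602,125)). The flask stands upright, stopper at side (176.5,121), with the fingers above it.

```bash
python3 -c "
from h import *
print('near',proj('side',[.461,.21,.167]),'far',proj('side',[.428,.305,.167]))
print('flask top',proj('side',[.442,.26,.123]),'ball',proj('side',[.442,.26,.042]))
c=proj('side',[.595,.052,.118]); print('ring rim ctr',c,(c-[198,130])*5)
go(.442,.260,.034,20)"
```

```text
near [181.80738369 115.42886432] far [167.78436206 101.98626592]
flask top [175.53866936 120.88276993] ball [178.70941545 142.88552505]
ring rim ctr [237.71894856 151.68597956] [198.59474282 108.42989779]
t 13.55 pos [0.4446 0.2573 0.1168] yaw 19.52 tilt 0.14 w 0.0855 F [-0.8 -0.3 -0.1]
shift cm [-0.17 -0.36  8.28] turn [ 0.1  -0.1  -0.48]
```

Emit:
{"fn": "play_rows", "kwargs": {
  "increments": [-0.1, -0.33, 1, 0.1, -0.1, -0.4, -1, 0, 0, 1.5, 0, 0, 0, -1, 0, 0, 2, 0, 0, 0, -1, 0, 0, 1.5, 0, 0, 0, -1, 0, 0, 0, 0, 0, 0, -1]
}}

```text
time_s: 14.05
ee_pos: [0.4452, 0.2604, 0.0569]
eef_rot: [0.985, 0.172, 0.002, -0.001]
force: [1.0, 0.0, -0.4]
gripper_width: 0.0853
```

```bash
python3 -c "
from h import *
go(.443,.260,.034,20)"
```

```text
t 14.05 pos [0.4452 0.2604 0.0569] yaw 19.78 tilt 0.31 w 0.0853 F [ 1.   0.  -0.4]
shift cm [-0.23 -0.04  2.29] turn [-0.06 -0.3  -0.21]
```

Emit:
{"fn": "play_rows", "kwargs": {
  "increments": [-0.2, -0.03, 0.8, 0, -0.3, 0, -1, 0, 0, 1.0, 0, 0, 0, -1, 0, 0, 0.4, 0, 0, 0, -1, 0, 0, 0, 0, 0, 0, -1]
}}

```text
time_s: 14.45
ee_pos: [0.444, 0.2605, 0.0348]
eef_rot: [0.985, 0.172, 0.001, -0.001]
force: [-0.1, 0.8, -0.2]
gripper_width: 0.0851
```

Emit:
{"fn": "play_rows", "kwargs": {
  "increments": [0, 0, 0, 0, 0, 0, 0, 0, 0, 0, 0, 0, 0, 0.3, 0, 0, 0, 0, 0, 0, 0.6, 0, 0, 0, 0, 0, 0, 1, 0, 0, 0, 0, 0, 0, 1],
  "grip_force": 40
}}

```text
time_s: 14.95
ee_pos: [0.4447, 0.261, 0.0359]
eef_rot: [0.985, 0.172, 0.001, -0.001]
force: [-0.8, 0.2, 0.3]
gripper_width: 0.0213
```

```bash
python3 -c "
from h import *
go(.443,.260,.16,20)"
```

```text
t 14.95 pos [0.4447 0.261  0.0359] yaw 19.76 tilt 0.22 w 0.0213 F [-0.8  0.2  0.3]
shift cm [-1.500e-01  1.000e-02 -1.241e+01] turn [-0.11 -0.19 -0.24]
```

Emit:
{"fn": "play_rows", "kwargs": {
  "increments": [0, 0, -0.5, 0, 0, 0, 1, 0, 0, -2, 0, 0, 0, 1, 0, 0, -4, 0, 0, 0, 1, 0, 0, -4, 0, 0, 0, 1, 0, 0, -4, 0, 0, 0, 1]
}}

```text
time_s: 15.45
ee_pos: [0.4408, 0.2586, 0.1816]
eef_rot: [0.985, 0.172, -0.004, 0.0]
force: [0.3, 0.1, -0.6]
gripper_width: 0.0212
```

```bash
python3 -c "
from h import *
go(.597,.053,.185,20)"
```

```text
t 15.45 pos [0.4408 0.2586 0.1816] yaw 19.83 tilt 0.42 w 0.0212 F [ 0.3  0.1 -0.6]
shift cm [ 7.71 24.64 -0.41] turn [-0.03  0.42 -0.17]
```

Emit:
{"fn": "play_rows", "kwargs": {
  "increments": [1.2, 3.9, 0, 0, 0.4, 0, 1, 1.2, 3.9, 0, 0, 0, 0, 1, 1.2, 3.9, 0, 0, 0, 0, 1, 1.2, 3.9, 0, 0, 0, 0, 1, 1.2, 3.9, 0, 0, 0, 0, 1]
}}

```text
time_s: 15.95
ee_pos: [0.5677, 0.0979, 0.1918]
eef_rot: [0.984, 0.178, 0.006, -0.003]
force: [0.2, 0.6, -0.0]
gripper_width: 0.0212
```

```bash
python3 -c "
from h import *
go(.597,.053,.175,20)"
```

```text
t 15.95 pos [0.5677 0.0979 0.1918] yaw 20.47 tilt 0.79 w 0.0212 F [ 0.2  0.6 -0. ]
shift cm [1.15 5.24 1.68] turn [-0.18 -0.76  0.47]
```

Emit:
{"fn": "play_rows", "kwargs": {
  "increments": [0.5, 2.4, 0.5, -0.1, -0.7, 0.4, 1, 0.3, 1.4, 0.5, 0, 0, 0, 1, 0, 0, 0, 0, 0, 0, 1, 0, 0, 0, 0, 0, 0, 1]
}}

```text
time_s: 16.35
ee_pos: [0.5908, 0.0587, 0.1819]
eef_rot: [0.985, 0.171, 0.001, -0.0]
force: [-0.8, 0.3, -1.4]
gripper_width: 0.0216
```

```bash
python3 -c "
from h import *
go(.597,.053,.155,20)"
```

```text
t 16.35 pos [0.5908 0.0587 0.1819] yaw 19.7 tilt 0.08 w 0.0216 F [-0.8  0.3 -1.4]
shift cm [0.39 0.74 2.69] turn [-0.04 -0.07 -0.3 ]
```

Emit:
{"fn": "play_rows", "kwargs": {
  "increments": [0.39, 0.74, 1.2, 0, 0, 0, 1, 0, 0, 1.3, 0, 0, 0, 1, 0, 0, 0.2, 0, 0, 0, 1, 0, 0, 0, 0, 0, 0, 1, 0, 0, 0, 0, 0, 0, 1]
}}

```text
time_s: 16.85
ee_pos: [0.5955, 0.0567, 0.1522]
eef_rot: [0.985, 0.174, 0.0, -0.001]
force: [-0.4, -0.5, -0.7]
gripper_width: 0.0211
```

```bash
python3 -c "
from h import *
go(.597,.053,.145,20)
a=env.snapshot('side')[:,:,::-1].copy()
cv2.imwrite('pics/f9.png',cv2.resize(a[115:185,203:273],(560,560),interpolation=cv2.INTER_CUBIC))
s=a.astype(int); am=s[...,2]-s[...,0]>25; am[170:]=0; m,L=blobs(a,am.astype(np.uint8),(238,145),20); print(L)
for y in range(132,172,2): print(y,' '.join('%4d'%q for q in (s[y,226:250,2]-s[y,226:250,0])),'|',' '.join('%3d'%q for q in s[y,226:250].sum(1)))"
```

```text
t 16.85 pos [0.5955 0.0567 0.1522] yaw 20.02 tilt 0.12 w 0.0211 F [-0.4 -0.5 -0.7]
shift cm [0.01 0.4  0.72] turn [-0.12 -0.04  0.02]
[(72, array([253.32, 135.61])), (3, array([256.33, 126.33])), (196, array([236.26, 137.8 ])), (197, array([223.39, 155.38])), (44, array([253.3 , 161.34]))]
132   15   16   15   18   22   34   43   34   34   32   21   18   20   27   38   34   35   23   16   16   16   13   18   24 | 463 463 461 453 423 327 245 171 114  92 108 122 118 112 138 244 329 410 457 467 464 462 454 439
134   18   18   12   28   41   61   66   69   61   51   49   54   57   58   56   66   52   35   25   19   19   17   18   17 | 465 457 446 382 265 198 169 136 125 141 136 126 135 138 138 142 189 257 376 443 464 457 462 456
136   18   20   27   38   52   67   63   74   72   76   70   72   70   61   66   56   62   48   27   21   18   15   19   20 | 461 456 377 262 172 152 154 156 154 152 154 155 145 142 145 171 137 161 250 368 449 468 459 463
138   17   13   23   37   47   62   59   57   70   59   68   58   60   58   55   48   45   38   30   18   17   17   21   14 | 474 430 327 204 1
[... 2930 characters left out ...]
61 161 150 112 123 134 160 185 203
166   15   11   13    8    7    6   11    9    4    2    4    4    1    6    9    4    7    7    7    9    1   10    2    7 | 257 225 214 208 193 179 138 129 128 142 135 146 137 130 139 156 142 110 100  96 115 128 153 167
168   13   16   10    9    9    6    6    6    5    5    7    5    5    5    7    5    2    4    5    6    5    7    5    6 | 255 220 211 227 217 222 189 124 113  86 118 127 144 127 116 105 120 106  87 128 128 145 131 138
170   21   13   11    9    9    8   12    9    8    9    8    7    7    3    8    5   13    4    6   -1    1    5    8    5 | 313 251 221 200 211 214 213 184 150 133 119 105 106 118 104 117 123 118 133 144 127 137 130 142
```

View pics/f9.png

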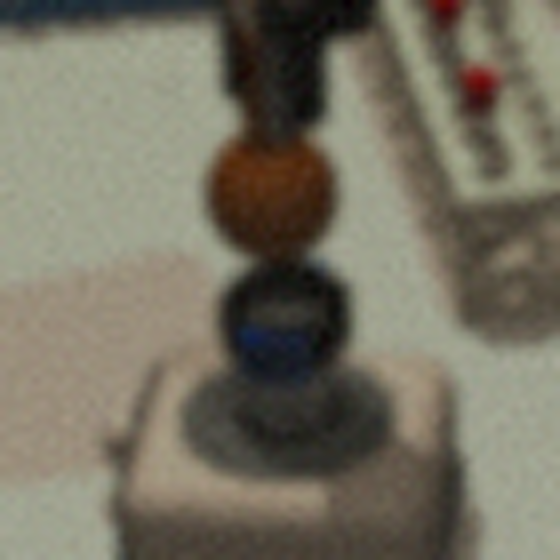

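Ball centre column is 236.5 and ring centre is 238.1 (expected 237.5 at the ball's height), so I correct by about +2 mm in x and -4 mm in y, then lower.

Emit:
{"fn": "play_rows", "kwargs": {
  "increments": [0.1, 0.4, 0.3, -0.1, 0, 0, 1, 0, 0, 0.3, 0, 0, 0, 1, 0, 0, 0, 0, 0, 0, 1, 0, 0, 0, 0, 0, 0, 1],
  "grip_force": 60
}}

```text
time_s: 17.3
ee_pos: [0.5986, 0.0531, 0.1467]
eef_rot: [0.985, 0.174, 0.001, -0.0]
force: [0.5, 0.4, -1.2]
gripper_width: 0.021
```

```bash
python3 -c "
from h import *
go(.5977,.0528,.132,20)"
```

```text
t 17.3 pos [0.5986 0.0531 0.1467] yaw 20.02 tilt 0.13 w 0.021 F [ 0.5  0.4 -1.2]
shift cm [-0.1   0.    1.46] turn [ 0.01 -0.13  0.02]
```

Emit:
{"fn": "play_rows", "kwargs": {
  "increments": [-0.1, 0, 0.5, 0, -0.1, 0, 1, 0, 0, 0.5, 0, 0, 0, 1, 0, 0, 0.3, 0, 0, 0, 1, 0, 0, 0, 0, 0, 0, 1]
}}

```text
time_s: 17.7
ee_pos: [0.5974, 0.0528, 0.1325]
eef_rot: [0.985, 0.174, 0.0, 0.0]
force: [-0.5, -0.6, -1.0]
gripper_width: 0.0208
```

```bash
python3 -c "
from h import *
go(.5977,.0528,.128,20)"
```

```text
t 17.7 pos [0.5974 0.0528 0.1325] yaw 20.02 tilt 0.02 w 0.0208 F [-0.5 -0.6 -1. ]
shift cm [0.03 0.01 0.45] turn [ 0.01 -0.01  0.02]
```

Emit:
{"fn": "play_rows", "kwargs": {
  "increments": [0.02, 0, 0.2, 0, 0, 0, 1, 0, 0, 0.2, 0, 0, 0, 1, 0, 0, 0, 0, 0, 0, 1]
}}

```text
time_s: 18.0
ee_pos: [0.5977, 0.0529, 0.1281]
eef_rot: [0.985, 0.174, 0.0, 0.0]
force: [-0.4, -0.4, -0.3]
gripper_width: 0.0206
```

Emit:
{"fn": "play_rows", "kwargs": {
  "increments": [0, 0, 0.2, 0, 0, 0, 1, 0, 0, 0.1, 0, 0, 0, 1, 0, 0, 0, 0, 0, 0, 1]
}}

```text
time_s: 18.3
ee_pos: [0.5983, 0.0529, 0.1257]
eef_rot: [0.985, 0.174, 0.001, 0.0]
force: [0.2, -0.6, 3.6]
gripper_width: 0.0205
```

Emit:
{"fn": "play_rows", "kwargs": {
  "increments": [0, 0, 0.2, 0, 0, 0, 1, 0, 0, 0.2, 0, 0, 0, 1, 0, 0, 0.0, 0, 0, 0, 1]
}}

```text
time_s: 18.6
ee_pos: [0.5987, 0.0531, 0.122]
eef_rot: [0.985, 0.174, 0.001, 0.0]
force: [-1.6, -0.7, 5.7]
gripper_width: 0.0209
```

Emit:
{"fn": "play_rows", "kwargs": {
  "increments": [0, 0, 0.2, 0, 0, 0, 1, 0, 0, 0.1, 0, 0, 0, 1, 0, 0, 0.0, 0, 0, 0, 1]
}}

```text
time_s: 18.9
ee_pos: [0.5994, 0.0532, 0.1196]
eef_rot: [0.985, 0.174, 0.002, 0.0]
force: [-1.4, -0.3, 7.2]
gripper_width: 0.0206
```

```bash
python3 -c "
from h import *
go(.5977,.0528,.117,20)"
```

```text
t 18.9 pos [0.5994 0.0532 0.1196] yaw 20.02 tilt 0.24 w 0.0206 F [-1.4 -0.3  7.2]
shift cm [-0.17 -0.02  0.26] turn [ 0.06 -0.24  0.02]
```

Emit:
{"fn": "play_rows", "kwargs": {
  "increments": [-0.08, 0, 0.15, 0, -0.15, 0, 1, -0.05, 0, 0.15, 0, -0.1, 0, 1, 0, 0, 0, 0, 0, 0, 1]
}}

```text
time_s: 19.2
ee_pos: [0.6007, 0.0533, 0.1197]
eef_rot: [0.985, 0.174, 0.003, 0.001]
force: [-2.5, 0.7, 7.0]
gripper_width: 0.0206
```

```bash
python3 -c "
from h import *
go(.598,.0528,.115,20)"
```

```text
t 19.2 pos [0.6007 0.0533 0.1197] yaw 20.01 tilt 0.33 w 0.0206 F [-2.5  0.7  7. ]
shift cm [-0.27 -0.05  0.47] turn [ 0.12 -0.3   0.01]
```

Emit:
{"fn": "play_rows", "kwargs": {
  "increments": [-0.25, -0.03, 0.2, 0.1, -0.3, 0, 1, -0.2, 0, 0.25, 0, -0.2, 0, 1]
}}

```text
time_s: 19.4
ee_pos: [0.5992, 0.0526, 0.1185]
eef_rot: [0.985, 0.174, 0.002, 0.001]
force: [-2.9, -0.1, 34.3]
gripper_width: 0.0209
```

```bash
python3 -c "
from h import *
go(.598,.0528,.115,20)
env.snapshot('side')
go(.598,.0528,.115,20)
"
```

```text
t 19.4 pos [0.5992 0.0526 0.1185] yaw 20.0 tilt 0.19 w 0.0209 F [-2.9 -0.1 34.3]
shift cm [-0.11 -0.06  0.35] turn [ 0.09 -0.16 -0.  ]
t 19.45 pos [0.5993 0.0526 0.1186] yaw 20.0 tilt 0.21 w 0.0207 F [-3.  -0.9 26.8]
shift cm [-0.12 -0.06  0.36] turn [ 0.1  -0.18 -0.  ]
```

Emit:
{"fn": "play_rows", "kwargs": {
  "increments": [-0.1, -0.02, 0.05, 0.1, -0.15, 0, 1, -0.05, 0, 0.08, 0, -0.1, 0, 1]
}}

```text
time_s: 19.65
ee_pos: [0.5994, 0.0527, 0.1193]
eef_rot: [0.985, 0.174, 0.001, 0.0]
force: [-1.9, -0.5, 7.5]
gripper_width: 0.0206
```

```bash
python3 -c "
from h import *
go(.598,.0528,.115,20)
a=env.snapshot('side')[:,:,::-1].copy()
cv2.imwrite('pics/f10.png',cv2.resize(a[110:190,198:278],(560,560),interpolation=cv2.INTER_CUBIC))
for i in range(6): env.snapshot('top')
go(.598,.0528,.115,20)
s=a.astype(int)
for y in range(140,172,2): print(y,' '.join('%3d'%q for q in s[y,226:250].sum(1)))
"
```

```text
t 19.65 pos [0.5994 0.0527 0.1193] yaw 20.01 tilt 0.15 w 0.0206 F [-1.9 -0.5  7.5]
shift cm [-0.13 -0.05  0.43] turn [ 0.04 -0.14  0.01]
t 20.0 pos [0.5994 0.0527 0.1192] yaw 20.01 tilt 0.14 w 0.0206 F [-2.4  0.2 10.4]
shift cm [-0.12 -0.06  0.42] turn [ 0.04 -0.13  0.01]
140 464 462 466 476 444 467 476 453 364 232 128 102 104 153 104  74  68  81 155 253 384 466 470 463
142 461 466 478 470 476 467 444 387 301 176 104 100 114 121 115  85 137 198 318 418 462 468 461 464
144 465 464 470 462 447 403 313 232 165 139 119 121 137  91 135 126 154 167 260 337 419 454 478 466
146 470 468 464 453 383 247 177 162 152 146 159 145 163 141 169 155 139 147 148 202 321 415 459 464
148 431 447 446 397 307 204 145 131 159 141 162 174 143 155 156 132 142 139 140 152 248 373 451 469
150 418 427 405 397 264 160 105 127 133 124 119 131 133 107 107 105  89 113 105 109 236 371 444 471
152 423 417 433 397 309 176 104  93  94  96 121 107  95 103  79  94 114 100  87 122 221 374 456 455
154 418 435 421 389 302 173  78  88 104  73  82  87  77  99  79  94 100 100  48  99 207 371 450 465
156 406 411 418 394 277 141  67  80  94  82  70  81  90  90  84  99  90  74  76  68 192 354 449 466
158 379 399 390 382 271 131  99 119 146 118 102  74  89  95 103  68  73  50  72  66 188 332 432 443
160 387 383 380 349 274 156  89  97 119 109  73  82 117 106 108  75  70  68  54  89 151 292 377 423
162 368 351 294 258 198 172 126 113  84  87  88  86  70  73  79  94  80  65 112 134 190 208 241 300
164 324 275 224 190 198 183 156 140 115 120  96 126 118 102 105 123 149 138 121 128 135 154 193 184
166 260 229 211 217 197 191 164 147 128 159 156 162 159 156 166 156 176 146 115  96 131 135 129 154
168 258 213 215 220 222 206 164 126 125  87 117 122 113 127 139 116 112  95 116 125 150 155 134 117
170 316 238 208 227 203 220 214 203 164 136 124 102 109 117  93 119 118 137 118 140 146 129 135 133
```

View pics/f10.png

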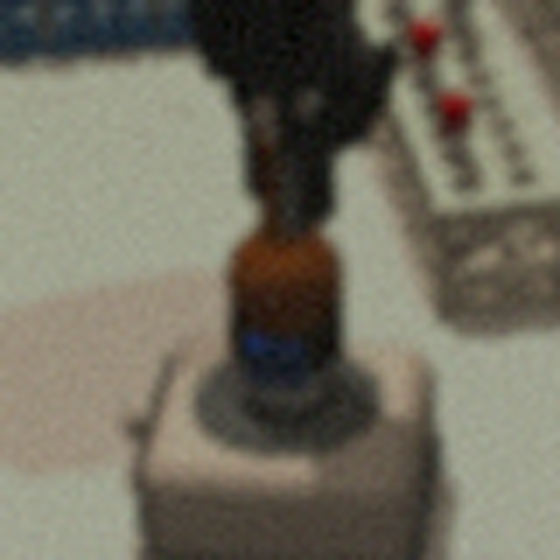

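Flask ball sits in the ring, with both centred on column 238, and upright. I'll add a little more push so the drive is firmly on its stop.

Emit:
{"fn": "play_rows", "kwargs": {
  "increments": [-0.1, 0, 0.16, 0, -0.13, 0, 1]
}}

```text
time_s: 20.1
ee_pos: [0.5994, 0.0526, 0.1188]
eef_rot: [0.985, 0.174, 0.001, 0.0]
force: [-2.5, -0.6, 24.8]
gripper_width: 0.0208
```

```bash
python3 -c "
from h import *
for i in range(10):
    env.snapshot('top'); s=env.read_state(); print(s['time_s'],s['ee_pos'].round(4),s['force'].round(1),round(s['gripper_width'],4))
"
```

```text
20.15 [0.5995 0.0527 0.1189] [-1.9  0.4 18.3] 0.0206
20.2 [0.5995 0.0527 0.1189] [-1.9 -0.3 17.6] 0.0206
20.25 [0.5995 0.0527 0.1189] [-2.8  0.3 18.4] 0.021
20.3 [0.5995 0.0527 0.1189] [-2.6 -0.5 18.2] 0.021
20.35 [0.5995 0.0527 0.1189] [-1.7  0.7 17.3] 0.0209
20.4 [0.5995 0.0527 0.1189] [-2.2 -0.2 17.9] 0.0207
20.45 [0.5995 0.0527 0.1189] [-2.5 -0.6 17.1] 0.0206
20.5 [0.5995 0.0527 0.1189] [-2.1 -0.7 17.7] 0.0209
20.55 [0.5995 0.0526 0.1189] [-1.9 -0.  17.1] 0.0207
20.6 [0.5995 0.0527 0.1189] [-2.  -0.6 17.9] 0.0207
```

Steady at about 18 N, well above the spring's 10 N, so the drive is on its stop and still. Handing in.

```bash
python3 -c "
from cell import env
print(env.finish_job())"
```

```text
the job is handed in; nothing more can be done
None
```

I fitted the ring head on the mixer's drive, set the flask upright in its ring and pressed it down. I handed the job in at about 20.6 s, still holding the flask; no verdict was reported.

**Last checks**
- **Press:** the push held steady at 17–18 N, well past the spring's roughly 10 N, and the tool's height did not change for half a second. So the drive is on its stop.
- **Seating:** in the side view the ball and ring are centred on the same pixel column (about 238). The flask looks upright, and the tool tilt was about 0.15°.
- **Head:** before the flask went on, it sat level on the drive at the expected height and gave like the spring when pushed. I did not re-measure it after pressing.
- **Arm clearance:** in the last picture only the flask's neck is held. I took no separate reading of contact with the head or mixer.
- **Bystanders:** I did not measure the pad head, wash bottle and low rack again at the end, but the arm's path did not go near them.

**What disagreed**
- **Height reading:** the cameras showed the fingers about 40 mm higher than the reported tool height. My first close on the head therefore missed above it and touched nothing. After that I worked from camera heights and force.
- **Sideways drift:** pressing moved the tool about 1.8 mm in x, leaving about 2 N of side force.
- **Force peak:** the push reached 34 N for a moment when the drive hit its stop.

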